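Load and pump the tuning stand

TASK

Lift the canister off the tuning stand by its hoop handle and set it down gently and upright on the middle of the cork mat beside it. Then lay all the harmonica cores (the ones with a push button) flat on the stand's felt top, straight across the wind slot with the whole block on the felt and every button pointing towards the robot. With them in place, push the pump lever fully down to its stop and let it come right back up, at least three times over; leave everything else on the desk where it is.

Things in the scene. Friction and masses are not known exactly. Their poses are not given: they have to be found in the camera images.
- stand: The tuning stand (fixed): a dark wooden bellows box 180 (its x) by 320 (its y) by 60 mm high with a grey felt top crossed lengthways (along its y) by a black wind slot; it stands roughly ahead and to the right of the robot, turned at most 0.06 rad. Origin: centre of its underside; the felt top is at z = 60 mm. Its -x side faces the robot.
- pump_lever (a joint): The sprung pump lever on the stand's right (-y) end. 0 = up, at rest; it swings down to its stop at 0.60 rad. Its spring pulls it back up when let go: pushing down at the handle takes about 2 N at the top and 6 N at the stop.
- pump_grip (a point): Centre of the lever's wooden cross handle: a bar 18 mm thick and 60 mm long lying along the stand's y, open from above. It is 150 mm from the hinge, on the robot's side of it; at rest the arm rises 0.50 rad towards the robot (handle about 122 mm above the desk), at the stop it is 0.10 rad below level (handle about 35 mm above the desk).
- pump_hinge (a point): The lever's hinge, 50 mm above the desk, axis along the stand's y; at (60, -195, 50) mm in the stand's frame.
- canister: Lidded metal canister (about 400 g), 84 mm across and 80 mm high, with a brass hoop handle over its lid; at first it stands on the middle of the tuning stand. Origin: centre of its underside. The hoop's level bar is 10 mm thick, 72 mm long, along the canister's y, its centre line 126 mm above the underside; there are 41 mm of free space between lid and bar.
- mat: Cork mat (fixed), 140 by 140 by 6 mm, on the desk left (+y) of the stand. Origin: centre of its underside.
- core1: A chromatic harmonica core (about 120 g; three or four are there): a dark wooden comb between two brass reed plates, 130 (its x) by 28 (its y) by 12 mm high, with a steel push button (10 mm thick) sticking 20 mm out of its -x end; lies flat on the desk at first. Origin: centre of the underside of the 130 mm block; balanced near there.
- core1_button (a point): Outer end of the push button of core1, 85 mm from the core's origin along its -x, 6 mm above its underside.
- core2: A chromatic harmonica core (about 120 g; three or four are there): a dark wooden comb between two brass reed plates, 130 (its x) by 28 (its y) by 12 mm high, with a steel push button (10 mm thick) sticking 20 mm out of its -x end; lies flat on the desk at first. Origin: centre of the underside of the 130 mm block; balanced near there.
- core2_button (a point): Outer end of the push button of core2, 85 mm from the core's origin along its -x, 6 mm above its underside.
- core3: A chromatic harmonica core (about 120 g; three or four are there): a dark wooden comb between two brass reed plates, 130 (its x) by 28 (its y) by 12 mm high, with a steel push button (10 mm thick) sticking 20 mm out of its -x end; lies flat on the desk at first. Origin: centre of the underside of the 130 mm block; balanced near there.
- core3_button (a point): Outer end of the push button of core3, 85 mm from the core's origin along its -x, 6 mm above its underside.
- core4: A chromatic harmonica core (about 120 g; three or four are there): a dark wooden comb between two brass reed plates, 130 (its x) by 28 (its y) by 12 mm high, with a steel push button (10 mm thick) sticking 20 mm out of its -x end; lies flat on the desk at first. Origin: centre of the underside of the 130 mm block; balanced near there.
- core4_button (a point): Outer end of the push button of core4, 85 mm from the core's origin along its -x, 6 mm above its underside.
- reed_plate: Bystander: bare steel reed plate, 120 x 30 x 4 mm, near the robot. Origin near the centre of its underside.
- bare_comb: Bystander: bare black comb without plates or button, 105 x 28 x 8 mm, near the robot. Origin near the centre of its underside.
- feeler_block: Bystander: steel feeler block, 70 x 40 x 25 mm, at the left. Origin near the centre of its underside.
- rivet_punch: Bystander: copper rivet punch, 110 mm long, lying at the right. Origin near the centre of its underside.
- jar: Bystander: amber glass jar, 60 mm across, 80 mm high, at the right. Origin near the centre of its underside.
- driver: Bystander: screwdriver, 170 mm long, lying at the back left. Origin near the centre of its underside.
Not all that is in view belongs to the job. What is shaped like the canister but green is not meant. Leave any turquoise look-alike of the core2 alone.

How it is judged:
On the way, in this order (a step that is already met when the one before it is completed fails the run):
1. canister stands upright and released on the middle of the mat (horizontal distance between canister and mat below 0.03 m and height (world z) of canister below 0.012 m and angle between canister's own z axis and vertical below 0.08 rad and linear speed of canister below 0.03 m/s and contact force between the fingers and canister below 0.2 N), for 0.2 s.
2. all cores lie flat on the felt, straight across the slot, buttons towards the robot, released (z of core1_button in the frame of stand between 0.061 and 0.071 m and angle between the z axis of each of core1, core2, core3, core4 and the z axis of stand, either way round below 0.08 rad and x of core1 in the frame of stand between -0.028 and 0.028 m and y of core1 in the frame of stand between -0.15 and 0.15 m and angle between the x axis of each of core1, core2, core3, core4 and the x axis of stand, either way round below 0.17 rad and x of each of core1_button, core2_button, core3_button, core4_button in the frame of stand below -0.045 m and linear speed of each of core1, core2, core3, core4 below 0.03 m/s and z of core2_button in the frame of stand between 0.061 and 0.071 m and x of core2 in the frame of stand between -0.028 and 0.028 m and y of core2 in the frame of stand between -0.15 and 0.15 m and z of core3_button in the frame of stand between 0.061 and 0.071 m and x of core3 in the frame of stand between -0.028 and 0.028 m and y of core3 in the frame of stand between -0.15 and 0.15 m and z of core4_button in the frame of stand between 0.061 and 0.071 m and x of core4 in the frame of stand between -0.028 and 0.028 m and y of core4 in the frame of stand between -0.15 and 0.15 m and contact force between the fingers and core1 below 0.2 N and contact force between the fingers and core2 below 0.2 N and contact force between the fingers and core3 below 0.2 N and contact force between the fingers and core4 below 0.2 N), for 0.2 s.
3. first stroke: lever down to its stop (value of joint pump_lever above 0.55 rad), for 0.05 s.
4. lever back up after the first stroke (value of joint pump_lever below 0.06 rad), for 0.1 s.
5. second stroke: lever down to its stop (value of joint pump_lever above 0.55 rad), for 0.05 s.
6. lever back up after the second stroke (value of joint pump_lever below 0.06 rad), for 0.1 s.
7. third stroke: lever down to its stop (value of joint pump_lever above 0.55 rad), for 0.05 s.
8. lever back up after the third stroke (value of joint pump_lever below 0.06 rad), for 0.1 s.
At the end, for the whole second after the job is handed in: Canister upright on the mat within 30 mm of its middle; every core flat on the felt, within 28 mm of the slot line and 150 mm of the middle along it, within 0.17 rad of straight across, button towards the robot; lever up (below 0.06 rad); all released, at rest (all of step 1 and all of step 2 and value of joint pump_lever below 0.06 rad); the robot touches nothing.
It fails at once if canister tipped over (angle between canister's own z axis and vertical above 0.6 rad).
It fails at once if canister dropped (let go and falling faster than 0.5 m/s) (contact force between the fingers and canister below 0.2 N and linear speed of canister above 0.5 m/s).
It fails at once if a bystander pushed more than 40 mm (distance of any of reed_plate, bare_comb, feeler_block, rivet_punch, jar, driver from where it was at the start of the episode above 0.04 m).
Of core1, core2, core3, core4 only 3 to 4 are there at a start; the rules pass over those that are not, and their reading is None.
At some moment in a run one of core1, core2, core3, core4 may be knocked a few centimetres aside while the robot is not near it.
It also fails if it takes over 210 s, if anything falls off the work surface, if the arm or the gripper's body presses on something with over 40 N, if the wrist force passes 120 N, or if a joint passes its speed limit or range.

ROBOT

A 6-joint arm with a two-finger parallel gripper is mounted at the origin on the work surface. World frame = base frame: x ahead of the robot, y to its left, z up, the work surface at z = 0. Lengths are in m, angles in rad, forces in N, time in s.
With the tool pointing down it reaches from about 0.35 to 0.975 m from the base axis. Payload 4.9 kg.
Tool frame: the origin (TCP) lies at the very end of the fingers, on their centre line; the grasp point (between the pads) lies 19 mm behind it; z points along the fingers, y is the line along which they close (so a half turn about z gives the same grasp; the last joint's range is limited). The gripper opens to 85 mm and grips with 20 to 120 N. Pads are 22 mm wide; open, the fingers measure 114 mm over their backs; the gripper's body (76 mm by 85 mm) begins 54 mm behind the grasp point. The pads swing forward as they close: fully open they stand 13 mm farther back than shut.
Start: joints at [-1.317, 0.053, 1.613, -0, 1.476, -0.119], TCP at [0.228, -0.582, 0.231] pointing down, gripper open.
Joint ranges: [-3.01, 3.01], [-1.01, 2.22], [0.06, 2.58], [-1.02, 4.17], [0.09, 2.62], [-3.14, 3.14]. Speed limits (rad/s): [2.57, 2.57, 3.14, 3.14, 3.14, 3.14].

INTERFACE

Orientations are given as a unit quaternion [x, y, z, w].
In Python, from rig import bot gives the robot as it stands. The module is installed in compiled form; this text tells all that it offers.
- The arm moves only by the tool jog_arm, never from a script. Its argument "increments" is a list of rows, each a list of 3 entries, a list of its own where there are three numbers: the turn, a rotation vector about the tool's x, y, z normalised to -1 to 1, where 1 is 45 degrees, then the shift along the tool's x, y, z normalised to -1 to 1, where 1 is 5 cm, then the closure, from -1 (fully open) to 1 (shut). A call has 1 to 12 rows; each row shifts and turns the commanded pose from where the row before left it, along the tool's axes as they then stand; what a row does not reach is not made up. A row lasts 1/8 s, in which the tool goes at most 62.5 mm and 10.7 degrees, less where a joint would pass 70% of its speed; a pose out of reach is approached as far as the arm can. A call with a number of a shift or a turn outside -1 to 1 is refused whole. A call with a gripper value outside its range is refused whole. The fingers move at their own pace and stop on an object; the grip force is fixed at half the most. Time passes only in rows, so rows that do not move let the fingers close. It gives the time, the measured TCP pose, the force, the opening and the grip force at its end, in the units of the state.
- bot.state(): the state, without advancing time (a new reading comes with each control period).
- bot.get_image(name): name is "scene" or "top" or "wrist"; returns (picture, depth): 400x640x3 uint8, red, green, blue; 400x640 float32, m along the optical axis (not along the pixel's ray), 0 where there is no reading.
- bot.calibration(name): a dict with "fx", "fy", "cx", "cy" (pixels), "dist_coeffs" ([k1, k2, p1, p2, k3] as OpenCV has them; the pictures are not rectified), "rvec" (rotation vector, rad) and "tvec" (3), from world to camera coordinates, as OpenCV has them. Camera axes: x right, y down, z forward; pixel columns grow to the right and rows downward; lengths in m; the calibration is good to about 2 mm. A picture is of the moment at which its call begins: read the wrist's pose just before it. calibration takes no time and is no camera call; for the wrist camera it gives the pose at the moment of the call.
- bot.hand_in(): hands the job in; it is judged then, once.
The state is a dict: "clock": time; "qpos": joint angles; "joint_vel": joint speeds; "joint_efforts": joint torques, N m; "ee_pos": TCP position; "tcp_rot": TCP orientation; "wrist_force": force on the tool from outside, world axes, zero at the start; "wrist_torque": the same for the moment, N m; "width": opening from 0.0 (shut) to 1.0 (fully open); "grip_force": force on a finger pad.
Only numpy, scipy, OpenCV 4.12 (cv2) and the standard library are available. Lean on these libraries where they do the work, as an engineer would, in place of code of your own. Each camera call takes 0.05 s, during which the arm holds its last target. There are 200 camera calls.

## Working session

There is one attempt and no reset: what is moved stays moved. The work goes in short steps, Python scripts to look and compute and a tool call to move; the robot and the scene stay as the last step left them, time stands still between calls to the robot, and variables do not carry over. Pictures are saved under pics/ and viewed, at most 14 in all, crops included, and the job is handed in when it is done.

Besides the shell and the picture viewer there is one more tool, called after "Request:" by a JSON object that holds its "name" and its "arguments". jog_arm: Moves the arm, as the interface text tells. Scaled input: -1 to 1 covers 5 cm each way for a shift and 45 degrees each way for a turn. Its arguments: {"type":"object","properties":{"increments":{"type":"array","items":{"type":"array"}}},"required":["increments"]}

```bash
mkdir -p pics; cat > h.py <<'E'
from rig import bot
import numpy as np, cv2
from scipy.spatial.transform import Rotation as R
def snap(name,fn):
    c=bot.calibration(name); im,d=bot.get_image(name)
    np.savez('pics/'+fn+'.npz',im=im,d=d,**{k:np.array(c[k]) for k in c})
    cv2.imwrite('pics/'+fn+'.png',im[:,:,::-1]); return im,d
def cam(fn):
    z=np.load('pics/'+fn+'.npz'); K=np.array([[z['fx'],0,z['cx']],[0,z['fy'],z['cy']],[0,0,1]],float)
    return z,K,z['dist_coeffs'].astype(float),R.from_rotvec(z['rvec'].ravel()).as_matrix(),z['tvec'].ravel()
def onplane(fn,px,zp):
    z,K,D,Rm,t=cam(fn)
    u=cv2.undistortPoints(np.array(px,float).reshape(-1,1,2),K,D).reshape(-1,2)
    r=np.c_[u,np.ones(len(u))]@Rm; o=-Rm.T@t
    return o+r*((zp-o[2])/r[:,2])[:,None]
def proj(fn,P):
    z,K,D,Rm,t=cam(fn)
    return cv2.projectPoints(np.array(P,float).reshape(-1,3),Rm,t,K,D)[0].reshape(-1,2)
def cloud(fn):
    z,K,D,Rm,t=cam(fn); d=z['d']; h,w=d.shape
    g=np.stack(np.meshgrid(np.arange(w),np.arange(h)),-1).reshape(-1,1,2).astype(float)
    u=cv2.undistortPoints(g,K,D).reshape(-1,2)
    P=(np.c_[u,np.ones(len(u))]*d.reshape(-1,1)-t)@Rm
    P[d.ravel()==0]=np.nan
    return P.reshape(h,w,3)
E
python3 - <<'E'
from h import *
for n in('top','scene'): snap(n,n+'0')
s=bot.state();print(s)
E
```

```text
{'clock': 0.1, 'qpos': array([-1.31699872e+00,  5.32942887e-02,  1.61417879e+00,  1.30097619e-05,
        1.47598118e+00, -1.18958506e-01]), 'joint_vel': array([-0.00070681, -0.00013607, -0.00192565,  0.00239622, -0.00080002,
       -0.00049846]), 'joint_efforts': array([ 3.97815602e-04, -3.94908679e+01, -3.71360779e+01, -1.34661018e-04,
        3.94651172e-03,  2.19074968e-05]), 'ee_pos': array([ 0.22749927, -0.58151551,  0.23017061]), 'tcp_rot': array([ 9.82681518e-01,  1.85300209e-01, -5.62465369e-05, -9.29126428e-04]), 'wrist_force': array([ 0.66149376, -0.72037491, -0.36024336]), 'wrist_torque': array([ 0.0118395 , -0.02637532,  0.02991498]), 'grip_force': 0.0, 'width': 1.0005219834494616}
```

View pics/top0.png

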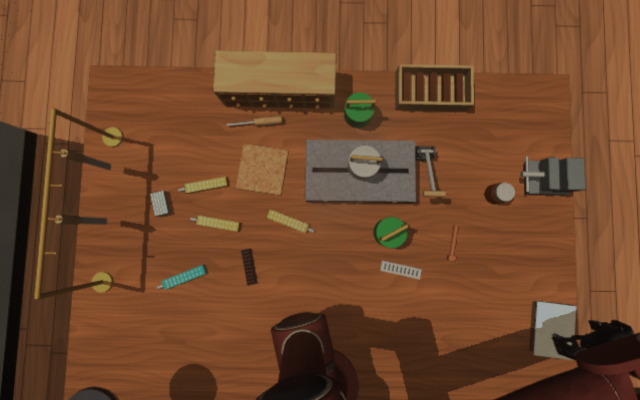

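View pics/scene0.png

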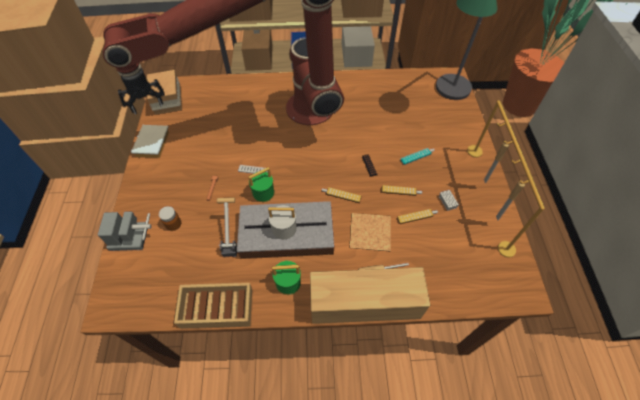

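Top view: three brass cores at (205,185), (217,223) and (290,222), each with a steel button. The turquoise core at (182,277) is the look-alike. The grey canister is at (365,161) on the stand; the two green ones at (360,108) and (392,233) are not meant. I'll confirm in an enlarged crop.

```bash
python3 - <<'E'
from h import *
im=cv2.imread('pics/top0.png')
a=cv2.resize(im[130:300,150:320],None,fx=4.6,fy=3.5*4.6/3.5,interpolation=cv2.INTER_CUBIC)
a=cv2.resize(im[140:265,150:325],None,fx=4.5,fy=4.5,interpolation=cv2.INTER_CUBIC)
cv2.imwrite('pics/c1.png',a)
b=cv2.resize(im[125:220,295:455],None,fx=5,fy=5,interpolation=cv2.INTER_CUBIC)
cv2.imwrite('pics/c2.png',b)
P=cloud('top0')
for px in[(205,185),(217,223),(290,222),(365,161),(262,170),(320,190),(367,158)]:print(px,P[px[1],px[0]])
E
```

```text
(205, 185) [0.57406947 0.36214463 0.01526205]
(217, 223) [0.46081078 0.32165307 0.01059645]
(290, 222) [0.46912976 0.1028479  0.00908883]
(365, 161) [ 0.63634592 -0.10579653  0.13860638]
(262, 170) [0.62499865 0.19322137 0.00705161]
(320, 190) [0.56237573 0.01475804 0.06187878]
(367, 158) [ 0.63545618 -0.10565999  0.18785909]
```

View pics/c1.png

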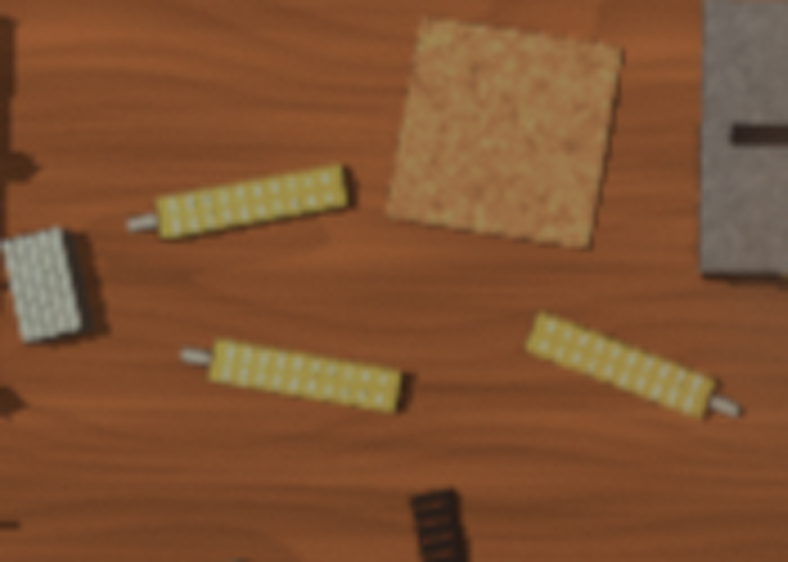

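View pics/c2.png

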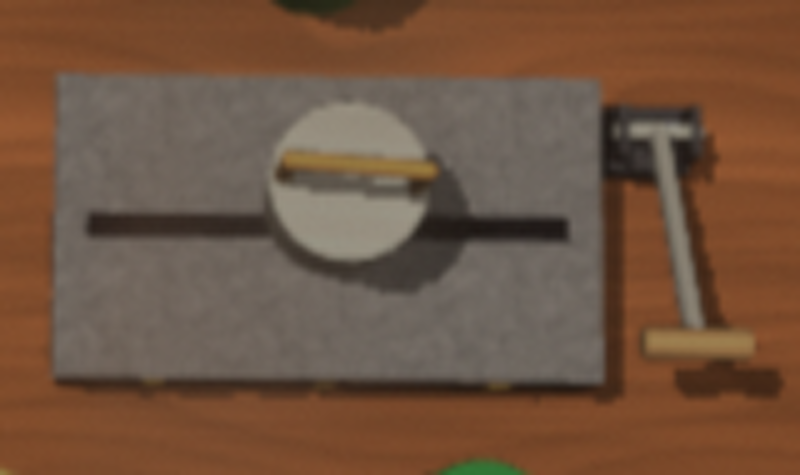

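Both crops confirm the three brass cores with steel buttons. Button ends in crop 1 are A (128,224), B (182,354) and C (740,410). The bare hoop bar in crop 2 runs from (282,160) to (437,172).

```bash
python3 - <<'E'
from h import *
f=lambda L,s,o:np.array(L,float)/s+np.array(o)-0.4
def rep(n,L,z,s,o):
    p=onplane('top0',f(L,s,o),z)[:,:2]; print(n,np.round(p*1000).tolist(),'mean',np.round(p[:4].mean(0)*1000,1)); return p
o1=(150,140);o2=(295,125)
for n,L,b in [('A',[(157,197),(345,165),(352,207),(162,240)],(128,224)),('B',[(215,340),(402,370),(395,412),(208,380)],(182,354)),('C',[(540,313),(716,378),(703,417),(526,350)],(740,410))]:
    p=rep(n,L,.012,4.5,o1); d=p.mean(0); b=onplane('top0',f([b],4.5,o1),.006)[0,:2]
    m=p.mean(0); v=(p[1]+p[2]-p[0]-p[3]);ax=v/np.linalg.norm(v)
    if ax@(b-m)>0: ax=-ax
    print('  button',np.round(b*1000),'xaxis yaw',np.degrees(np.arctan2(ax[1],ax[0])), 'b',np.degrees(np.arctan2(*(m-b)[::-1])))
rep('mat',[(422,18),(622,48),(590,248),(387,214)],.006,4.5,o1)
p=rep('stand',[(57,73),(598,79),(603,383),(54,379)],.06,5,o2)
v=p[0]+p[3]-p[1]-p[2];print('stand y yaw',np.degrees(np.arctan2(v[1],v[0]))-90)
p=rep('bar',[(282,160),(437,172)],.186,5,o2)
v=p[0]-p[1];print('bar yaw',np.degrees(np.arctan2(v[1],v[0]))-90)
rep('grip',[(642,342),(755,345)],.128,5,o2)
# depth cluster of bar & canister lid
P=cloud('top0').reshape(-1,3)
m=(P[:,2]>.175)&(P[:,2]<.21)&(abs(P[:,0]-.63)<.06)&(abs(P[:,1]+.1)<.08);q=P[m];print('bar cloud',q.mean(0),q.min(0),q.max(0),len(q))
m=(P[:,2]>.13)&(P[:,2]<.15)&(abs(P[:,0]-.63)<.06)&(abs(P[:,1]+.1)<.08);q=P[m];print('lid',q.min(0),q.max(0))
m=(P[:,2]>.1)&(P[:,2]<.15)&(abs(P[:,0]-.54)<.06)&(abs(P[:,1]+.3)<.08);q=P[m];print('grip',q.min(0),q.max(0),q.mean(0))
print(R.from_quat(bot.state()['tcp_rot']).as_matrix().round(3))
E
```

```text
A [[578.0, 425.0], [603.0, 300.0], [574.0, 294.0], [549.0, 420.0]] mean [575.9 360. ]
  button [560. 446.] xaxis yaw -78.7871341720813 b -79.38839421195482
B [[483.0, 381.0], [466.0, 256.0], [438.0, 259.0], [456.0, 385.0]] mean [460.7 320.2]
  button [473. 405.] xaxis yaw -97.96023535255306 b -98.34256070740025
C [[506.0, 165.0], [466.0, 46.0], [440.0, 54.0], [481.0, 174.0]] mean [473.1 109.9]
  button [445.  30.] xaxis yaw 70.98720802769441 b 70.4902482148234
mat [[706.0, 254.0], [688.0, 117.0], [551.0, 134.0], [571.0, 272.0]] mean [628.8 193.9]
stand [[711.0, 59.0], [715.0, -257.0], [537.0, -260.0], [531.0, 56.0]] mean [ 623.4 -100.3]
stand y yaw 0.8011395174933966
bar [[639.0, -64.0], [634.0, -145.0]] mean [ 636.3 -104.5]
bar yaw -3.173886255731901
grip [[554.0, -265.0], [554.0, -326.0]] mean [ 554.  -295.7]
bar cloud [ 0.63514949 -0.10452031  0.18948006] [ 0.62860094 -0.14461807  0.17957567] [ 0.64296627 -0.06419857  0.19474724] 122
lid [ 0.59218884 -0.14667952  0.13148582] [ 0.67809356 -0.06230127  0.14980254]
grip [ 0.5457337  -0.32506148  0.10081004] [ 0.59944819 -0.26608329  0.13624091] [ 0.56150729 -0.29463348  0.12389072]
[[ 0.931  0.364 -0.   ]
 [ 0.364 -0.931  0.002]
 [ 0.    -0.002 -1.   ]]
```

```bash
cat >> h.py <<'E'
def plan(x,y,z,a=None):
    "needed turn (deg about tool z, and units) then shift (units of 5cm) in the tool frame after that turn"
    s=bot.state(); M=R.from_quat(s['tcp_rot']).as_matrix()
    cur=np.degrees(np.arctan2(M[1,0],M[0,0])); a=cur if a is None else a
    t=-((a-cur+180)%360-180); ar=np.radians(a)
    d=np.array([x,y,z])-s['ee_pos']; X=np.array([np.cos(ar),np.sin(ar),0]);Y=np.array([np.sin(ar),-np.cos(ar),0])
    print('t%.2f a %.2f turn %.2fdeg=%.3fu shift u x%.3f y%.3f z%.3f | pos'%(s['clock'],cur,t,t/45,d@X/.05,d@Y/.05,-d[2]/.05),s['ee_pos'].round(4),'w%.3f g%.1f'%(s['width'],s['grip_force']),s['wrist_force'].round(1),'tilt',M[:2,2].round(4))
E
```

Request:
{"name": "jog_arm", "arguments": {"increments": [[[0,0,-0.18],[0,0,-0.1],-1],[[0,0,-0.18],[0,0,-0.1],-1],[[0,0,-0.18],[0,0,-0.1],-1],[[0,0,-0.18],[0,0,-0.1],-1],[[0,0,-0.18],[0,0,-0.1],-1],[[0,0,-0.18],[0,0,-0.1],-1],[[0,0,-0.18],[0,0,0],-1],[[0,0,-0.18],[0,0,0],-1],[[0,0,0],[0.5,0.4,0],-1],[[0,0,0],[0.7,0.53,0],-1],[[0,0,0],[0.7,0.53,0],-1],[[0,0,0],[0.7,0.53,0],-1]]}}

```text
clock: 1.6
ee_pos: [0.3362, -0.4577, 0.2607]
tcp_rot: [0.731, 0.683, 0.0, -0.0]
wrist_force: [0.8, 0.2, 0.2]
width: 0.998
grip_force: 0.0
```

```bash
python3 -c "
from h import *
plan(.6355,-.1045,.26,86.8)"
```

```text
t1.60 a 86.14 turn -0.66deg=-0.015u shift u x7.386 y5.582 z0.013 | pos [ 0.3362 -0.4577  0.2607] w0.998 g0.0 [0.8 0.2 0.2] tilt [-0.0003  0.0008]
```

Request:
{"name": "jog_arm", "arguments": {"increments": [[[0,0,-0.01],[0.8,0.6,0],-1],[[0,0,0],[0.8,0.6,0],-1],[[0,0,0],[0.8,0.6,0],-1],[[0,0,0],[0.8,0.6,0],-1],[[0,0,0],[0.8,0.6,0],-1],[[0,0,0],[0.8,0.6,0],-1],[[0,0,0],[0.8,0.6,0],-1],[[0,0,0],[0.8,0.6,0],-1],[[0,0,0],[0.5,0.5,0],-1],[[0,0,0],[0,0,0],-1],[[0,0,0],[0,0,0],-1]]}}

```text
clock: 2.98
ee_pos: [0.6203, -0.1308, 0.2607]
tcp_rot: [0.728, 0.686, -0.001, -0.0]
wrist_force: [0.5, -0.0, -0.1]
width: 1.0
grip_force: 0.0
```

```bash
python3 - <<'E'
from h import *
plan(.6355,-.1045,.167,86.8)
snap('wrist','w1')
P=cloud('w1').reshape(-1,3);q=P[(P[:,2]>.18)&(P[:,2]<.2)&(abs(P[:,1]+.1)<.045)&(abs(P[:,0]-.635)<.03)];print(q.mean(0),q.min(0),q.max(0),len(q))
E
```

```text
t2.98 a 86.60 turn -0.20deg=-0.004u shift u x0.543 y0.274 z1.874 | pos [ 0.6203 -0.1308  0.2607] w1.000 g0.0 [ 0.5 -0.  -0.1] tilt [-0.0013 -0.0001]
[ 0.63652308 -0.10060775  0.19026283] [ 0.62957634 -0.1433636   0.18001899] [ 0.64305239 -0.06226178  0.19318562] 2120
```

View pics/w1.png

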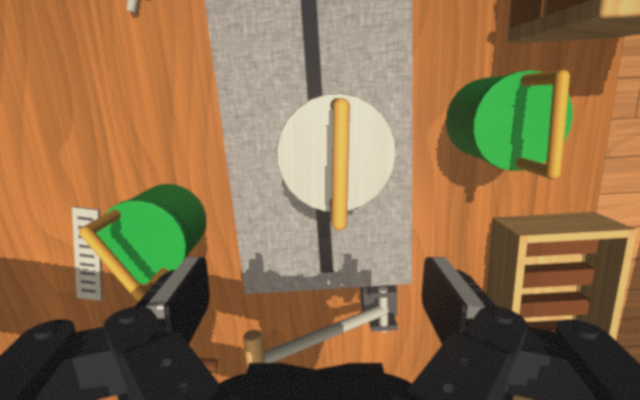

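The wrist view shows the bare hoop bar from (342,100) to (340,228), upright between the open fingers, so the estimate agrees.

Request:
{"name": "jog_arm", "arguments": {"increments": [[[0,0,0],[0.55,0.28,0],-1],[[0,0,0],[0,0,0],-1],[[0,0,0],[0,0,0.4],-1],[[0,0,0],[0,0,0.5],-1],[[0,0,0],[0,0,0.5],-1],[[0,0,0],[0,0,0.45],-1],[[0,0,0],[0,0,0],1],[[0,0,0],[0,0,0],1],[[0,0,0],[0,0,0],1],[[0,0,0],[0,0,0],1],[[0,0,0],[0,0,0],1],[[0,0,0],[0,0,0],1]]}}

```text
clock: 4.53
ee_pos: [0.6371, -0.1041, 0.1701]
tcp_rot: [0.728, 0.686, 0.0, 0.001]
wrist_force: [-1.9, 1.0, 4.5]
width: 0.093
grip_force: 58.6
```

```bash
python3 -c "
from h import *
plan(.629,.194,.113)"
```

```text
t4.53 a 86.62 turn -0.00deg=-0.000u shift u x5.941 y-0.513 z1.143 | pos [ 0.6371 -0.1041  0.1701] w0.093 g58.6 [-1.9  1.   4.5] tilt [ 0.0018 -0.0006]
```

Request:
{"name": "jog_arm", "arguments": {"increments": [[[0,0,0],[0,0,-0.2],1],[[0,0,0],[0,0,-0.3],1],[[0,0,0],[0,0,-0.3],1],[[0,0,0],[0,0,-0.2],1],[[0,0,0],[0.2,0,0],1],[[0,0,0],[0.4,0,0],1],[[0,0,0],[0.5,-0.1,0],1],[[0,0,0],[0.6,-0.1,0],1],[[0,0,0],[0.6,-0.1,0],1],[[0,0,0],[0.6,-0.1,0],1],[[0,0,0],[0.6,-0.1,0],1],[[0,0,0],[0.6,0,0],1]]}}

```text
clock: 6.02
ee_pos: [0.6224, 0.1047, 0.2177]
tcp_rot: [0.727, 0.686, -0.001, -0.001]
wrist_force: [-0.4, -0.3, -3.5]
width: 0.09
grip_force: 58.5
```

Request:
{"name": "jog_arm", "arguments": {"increments": [[[0,0,0],[0.6,0,0],1],[[0,0,0],[0.5,0,0],1],[[0,0,0],[0.4,0,0],1],[[0,0,0],[0.2,0,0],1],[[0,0,0],[0.1,0,0],1],[[0,0,0],[0,0,0],1],[[0,0,0],[0,0,0.3],1],[[0,0,0],[0,0,0.4],1],[[0,0,0],[0,0,0.4],1],[[0,0,0],[0,0,0.3],1],[[0,0,0],[0,0,0.2],1],[[0,0,0],[0,0,0],1]]}}

```text
clock: 7.52
ee_pos: [0.6284, 0.192, 0.1376]
tcp_rot: [0.728, 0.686, -0.001, -0.001]
wrist_force: [-0.3, -0.5, -3.1]
width: 0.09
grip_force: 58.5
```

```bash
python3 -c "
from h import *
plan(.629,.194,.1161)
snap('scene','s1');snap('top','t1')
P=cloud('t1').reshape(-1,3);q=P[(P[:,2]<.14)&(P[:,2]>.07)&(abs(P[:,1]-.19)<.06)&(abs(P[:,0]-.63)<.05)];print(q.mean(0),q.min(0),q.max(0))
im=cv2.imread('pics/s1.png')[170:290,300:460];cv2.imwrite('pics/s1c.png',cv2.resize(im,None,fx=4,fy=4))
"
```

```text
t7.53 a 86.61 turn -0.00deg=-0.000u shift u x0.042 y0.010 z0.429 | pos [0.6284 0.192  0.1376] w0.090 g58.5 [-0.3 -0.5 -3.1] tilt [-0.0019 -0.0003]
[0.62739465 0.158523   0.10589908] [0.59460924 0.14776612 0.0704066 ] [0.66430908 0.22788264 0.13882621]
```

View pics/s1c.png

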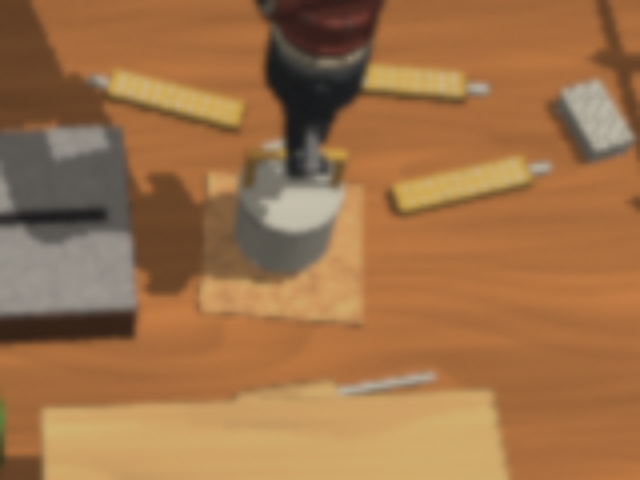

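The canister hangs upright over the mat, bar between the fingers at crop (297,155). Lowering the last 21 mm and releasing.

Request:
{"name": "jog_arm", "arguments": {"increments": [[[0,0,0],[0.04,0,0.15],1],[[0,0,0],[0,0,0.1],1],[[0,0,0],[0,0,0.06],1],[[0,0,0],[0,0,0.05],1],[[0,0,0],[0,0,0.04],1],[[0,0,0],[0,0,0.03],1],[[0,0,0],[0,0,0.01],1],[[0,0,0],[0,0,0],1]]}}

```text
clock: 8.62
ee_pos: [0.6291, 0.1941, 0.1169]
tcp_rot: [0.728, 0.686, 0.0, 0.0]
wrist_force: [-0.2, 1.0, -3.9]
width: 0.09
grip_force: 58.5
```

Request:
{"name": "jog_arm", "arguments": {"increments": [[[0,0,0],[0,0,0.02],1],[[0,0,0],[0,0,0.015],1],[[0,0,0],[0,0,0],1]]}}

```text
clock: 9.0
ee_pos: [0.6295, 0.1942, 0.1163]
tcp_rot: [0.728, 0.686, 0.001, 0.0]
wrist_force: [-2.3, 0.0, 3.3]
width: 0.088
grip_force: 59.2
```

Request:
{"name": "jog_arm", "arguments": {"increments": [[[0,0,0],[0,0,0],0.5],[[0,0,0],[0,0,0],0],[[0,0,0],[0,0,0],-0.5],[[0,0,0],[0,0,0],-0.5],[[0,0,0],[0,0,0],-0.5],[[0,0,0],[0,0,-0.3],-0.5],[[0,0,0],[0,0,-0.6],-0.5],[[0,0,0],[0,0,-0.8],-0.5],[[0,0,0],[0,0,-0.5],-0.5],[[0,0,0],[0,0,0],-0.5]]}}

```text
clock: 10.25
ee_pos: [0.6309, 0.1944, 0.2296]
tcp_rot: [0.728, 0.686, 0.003, 0.002]
wrist_force: [-0.6, 0.1, 0.2]
width: 0.749
grip_force: 0.0
```

```bash
python3 -c "
from h import *
P=lambda *a:plan(*a)
plan(.5759,.360,.1,101)
plan(.4607,.3202,.1,82)
plan(.4731,.1099,.1,71)
im,d=snap('top','t2')
Q=cloud('t2').reshape(-1,3);q=Q[(Q[:,2]<.095)&(Q[:,2]>.08)&(abs(Q[:,1]-.19)<.06)&(abs(Q[:,0]-.63)<.05)];print(q.min(0),q.max(0))
"
```

```text
t10.25 a 86.61 turn -14.39deg=-0.320u shift u x3.460 y-0.447 z2.593 | pos [0.6309 0.1944 0.2296] w0.749 g0.0 [-0.6  0.1  0.2] tilt [0.0072 0.0014]
t10.25 a 86.61 turn 4.61deg=0.102u shift u x2.017 y-3.720 z2.593 | pos [0.6309 0.1944 0.2296] w0.749 g0.0 [-0.6  0.1  0.2] tilt [0.0072 0.0014]
t10.25 a 86.61 turn 15.61deg=0.347u shift u x-2.626 y-2.433 z2.593 | pos [0.6309 0.1944 0.2296] w0.749 g0.0 [-0.6  0.1  0.2] tilt [0.0072 0.0014]
[0.58515828 0.14974979 0.08070081] [0.67082658 0.19456135 0.09079789]
```

```bash
cat >> h.py <<'E'
def cores(fn,zp=.012,roi=None):
    z=np.load('pics/'+fn+'.npz'); im=z['im']; hsv=cv2.cvtColor(im,cv2.COLOR_RGB2HSV)
    P=cloud(fn); m=cv2.inRange(hsv,(22,60,60),(34,255,255))
    m[(np.abs(P[:,:,2]-zp)>.012)|np.isnan(P[:,:,2])]=0
    m=cv2.morphologyEx(m,cv2.MORPH_CLOSE,np.ones((5,5),np.uint8))
    for c in cv2.findContours(m,cv2.RETR_EXTERNAL,cv2.CHAIN_APPROX_NONE)[0]:
        if cv2.contourArea(c)<150: continue
        w=onplane(fn,c.reshape(-1,2),zp)[:,:2]
        (cx,cy),(a,b),an=cv2.minAreaRect((w*1000).astype(np.float32))
        if b>a: an+=90
        if max(a,b)<90 or max(a,b)>160 or min(a,b)>45: continue
        print(fn,'core c(%.1f,%.1f) size %.0fx%.0f yaw %.1f'%(cx,cy,max(a,b),min(a,b),(an+90)%180-90), 'px',c.reshape(-1,2).mean(0).round())
E
python3 -c "
from h import *
cores('top0');cores('t2')"
```

```text
top0 core c(461.2,320.6) size 125x25 yaw 82.0 px [217. 223.]
top0 core c(472.9,112.1) size 122x24 yaw 69.7 px [287. 221.]
top0 core c(575.2,363.5) size 128x26 yaw -78.0 px [205. 185.]
t2 core c(473.2,111.3) size 123x24 yaw 70.1 px [287. 221.]
```

Request:
{"name": "jog_arm", "arguments": {"increments": [[[0,0,0.17],[0,0,0],-0.5],[[0,0,0.17],[0,0,0],-0.5],[[0,0,0],[-0.4,-0.4,0],-0.5],[[0,0,0],[-0.6,-0.6,0],-0.5],[[0,0,0],[-0.6,-0.6,0],-0.5],[[0,0,0],[-0.6,-0.5,0],-0.5],[[0,0,0],[-0.4,-0.3,0.2],-0.4],[[0,0,0],[0,0,0.5],-0.3],[[0,0,0],[0,0,0.4],-0.2],[[0,0,0],[0,0,0],-0.2]]}}

```text
clock: 11.55
ee_pos: [0.4719, 0.1093, 0.1668]
tcp_rot: [0.813, 0.583, -0.003, -0.002]
wrist_force: [-0.7, -0.2, 0.6]
width: 0.599
grip_force: 0.0
```

```bash
python3 -c "
from h import *
snap('top','t3');snap('wrist','w3')
cores('t3');cores('w3')
plan(.4731,.1099,.001,71)"
```

```text
t3 core c(461.7,326.9) size 113x26 yaw 81.5 px [215. 223.]
t3 core c(575.6,362.3) size 126x26 yaw -78.0 px [205. 185.]
w3 core c(472.9,112.8) size 125x26 yaw 69.9 px [315. 173.]
t11.65 a 71.32 turn 0.32deg=0.007u shift u x0.003 y-0.016 z3.375 | pos [0.4738 0.1095 0.1698] w0.593 g0.0 [ 0.4  0.2 -0. ] tilt [-0.0009 -0.0001]
```

Request:
{"name": "jog_arm", "arguments": {"increments": [[[0,0,0.01],[0.02,0,0.4],-0.2],[[0,0,0],[0,0,0.6],-0.2],[[0,0,0],[0,0,0.6],-0.2],[[0,0,0],[0,0,0.6],-0.2],[[0,0,0],[0,0,0.5],-0.2],[[0,0,0],[0,0,0.3],-0.2],[[0,0,0],[0,0,0.2],-0.2],[[0,0,0],[0,0,0.1],-0.2],[[0,0,0],[0,0,0.03],-0.2],[[0,0,0],[0,0,0],-0.2]]}}

```text
clock: 12.9
ee_pos: [0.4746, 0.1104, 0.0041]
tcp_rot: [0.815, 0.58, 0.0, 0.0]
wrist_force: [-0.2, -1.3, -0.4]
width: 0.599
grip_force: 0.0
```

Close, then lift, turning to the placing direction.

Request:
{"name": "jog_arm", "arguments": {"increments": [[[0,0,0],[0,0,0.02],0.2],[[0,0,0],[0,0,0],1],[[0,0,0],[0,0,0],1],[[0,0,0],[0,0,0],1],[[0,0,0],[0,0,0],1],[[0,0,0],[0,0,0],1],[[0,0,0],[0,0,-0.2],1],[[0,0,0],[0,0,-0.4],1],[[0,0,0],[0,0,-0.6],1],[[0,0,0],[0,0,-0.6],1],[[0,0,0],[0,0,-0.5],1],[[0,0,0],[0,0,-0.1],1]]}}

```text
clock: 14.4
ee_pos: [0.475, 0.1104, 0.1243]
tcp_rot: [0.815, 0.58, 0.001, 0.001]
wrist_force: [-0.2, -1.0, -1.8]
width: 0.304
grip_force: 60.1
```

```bash
python3 -c "
from h import *
import math
yaw=.016
sx,sy=.6234,-.1003
for y in(-.095,0,.095):print(y,sx-math.sin(yaw)*y,sy+math.cos(yaw)*y)
plan(sx+.0015,sy-.095,.075,.9)
snap('wrist','w4');cores('w4',.12)"
```

```text
-0.095 0.6249199351474968 -0.19528784025941112
0 0.6234 -0.1003
0.095 0.6218800648525031 -0.005312159740588879
t14.40 a 70.86 turn 69.96deg=1.555u shift u x2.902 y6.159 z0.987 | pos [0.475  0.1104 0.1243] w0.304 g60.1 [-0.2 -1.  -1.8] tilt [0.0034 0.0002]
```

View pics/w4.png

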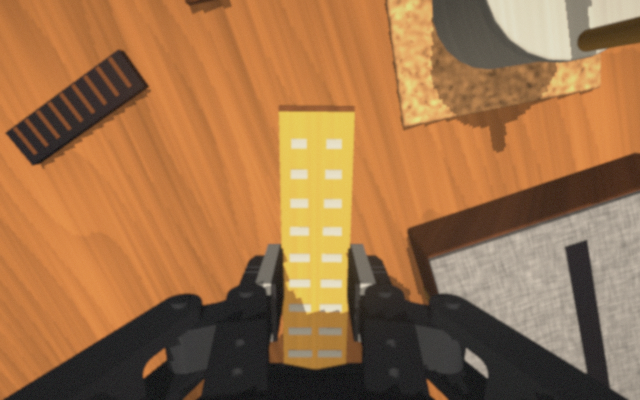

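Core C is held square and level (block centred at column 317, plain end up at (316,108)). Turn, then carry to the stand's right part.

Request:
{"name": "jog_arm", "arguments": {"increments": [[[0,0,0.1],[0,0,-0.1],1],[[0,0,0.19],[0,0,-0.1],1],[[0,0,0.19],[0,0,-0.1],1],[[0,0,0.19],[0,0,-0.1],1],[[0,0,0.19],[0,0,0],1],[[0,0,0.19],[0,0,0],1],[[0,0,0.19],[0,0,0],1],[[0,0,0.19],[0,0,0],1],[[0,0,0.19],[0,0,0],1],[[0,0,0.135],[0,0,0],1],[[0,0,0],[0.3,0.3,0],1],[[0,0,0],[0.6,0.5,0],1]]}}

```text
clock: 15.95
ee_pos: [0.5127, 0.0637, 0.1411]
tcp_rot: [0.998, -0.069, -0.001, 0.0]
wrist_force: [0.3, 0.1, -1.5]
width: 0.306
grip_force: 60.0
```

Request:
{"name": "jog_arm", "arguments": {"increments": [[[0,0,0],[0.6,0.6,0],1],[[0,0,0],[0.6,0.7,0],1],[[0,0,0],[0.5,0.7,0],1],[[0,0,0],[0.2,0.7,0],1],[[0,0,0],[0.1,0.7,0],1],[[0,0,0],[0,0.7,0],1],[[0,0,0],[0,0.6,0],1],[[0,0,0],[0,0.4,0],1],[[0,0,0],[0,0.2,0],1],[[0,0,0],[0,0,0],1],[[0,0,0],[0,0,0],1]]}}

```text
clock: 17.32
ee_pos: [0.5746, -0.2113, 0.1424]
tcp_rot: [0.998, -0.07, -0.0, -0.0]
wrist_force: [-0.4, 0.6, -1.4]
width: 0.301
grip_force: 60.0
```

```bash
python3 -c "
from h import *
plan(.6249,-.1953,.064,.9)"
```

```text
t17.32 a -8.06 turn -8.96deg=-0.199u shift u x1.010 y-0.305 z1.568 | pos [ 0.5746 -0.2113  0.1424] w0.301 g60.0 [-0.4  0.6 -1.4] tilt [-0.0002  0.0005]
```

Request:
{"name": "jog_arm", "arguments": {"increments": [[[0,0,-0.1],[0,0,0],1],[[0,0,-0.1],[0,0,0],1],[[0,0,0],[0.3,-0.1,0],1],[[0,0,0],[0.4,-0.1,0],1],[[0,0,0],[0.3,-0.1,0],1],[[0,0,0],[0,0,0.3],1],[[0,0,0],[0,0,0.4],1],[[0,0,0],[0,0,0.4],1],[[0,0,0],[0,0,0.3],1],[[0,0,0],[0,0,0.1],1],[[0,0,0],[0,0,0],1],[[0,0,0],[0,0,0],1]]}}

```text
clock: 18.82
ee_pos: [0.625, -0.1967, 0.0686]
tcp_rot: [1.0, 0.008, 0.001, 0.0]
wrist_force: [0.9, 0.6, -0.7]
width: 0.307
grip_force: 60.0
```

```bash
python3 -c "
from h import *
plan(.6249,-.1953,.063,.9)"
```

```text
t18.82 a 0.88 turn -0.02deg=-0.000u shift u x-0.002 y-0.028 z0.113 | pos [ 0.625  -0.1967  0.0686] w0.307 g60.0 [ 0.9  0.6 -0.7] tilt [ 0.0017 -0.0008]
```

Request:
{"name": "jog_arm", "arguments": {"increments": [[[0,0,0],[0,-0.02,0.06],1],[[0,0,0],[0,0,0.04],1],[[0,0,0],[0,0,0],1],[[0,0,0],[0,0,0],1]]}}

```text
clock: 19.32
ee_pos: [0.6246, -0.1953, 0.0633]
tcp_rot: [1.0, 0.008, 0.0, 0.0]
wrist_force: [-0.7, 1.0, 4.4]
width: 0.307
grip_force: 60.6
```

Request:
{"name": "jog_arm", "arguments": {"increments": [[[0,0,0],[0,0,0],0],[[0,0,0],[0,0,0],-0.2],[[0,0,0],[0,0,0],-0.2],[[0,0,0],[0,0,0],-0.2],[[0,0,0],[0,0,-0.3],-0.2],[[0,0,0],[0,0,-0.6],-0.2],[[0,0,0],[0,0,-0.7],-0.2],[[0,0,0],[0,0,-0.4],-0.2],[[0,0,-0.19],[0,0,0],-0.2],[[0,0,-0.19],[0,0,0],-0.2],[[0,0,-0.19],[0,0,0],-0.2],[[0,0,-0.19],[0,0,0],-0.2]]}}

```text
clock: 20.82
ee_pos: [0.6241, -0.1953, 0.1627]
tcp_rot: [0.953, 0.304, -0.0, -0.0]
wrist_force: [0.2, -0.0, 0.5]
width: 0.601
grip_force: 0.0
```

Request:
{"name": "jog_arm", "arguments": {"increments": [[[0,0,-0.19],[0,0,0],-0.2],[[0,0,-0.19],[0,0,0],-0.2],[[0,0,-0.19],[0,0,0],-0.2],[[0,0,-0.19],[0,0,0],-0.2],[[0,0,-0.19],[0,0,0],-0.2],[[0,0,-0.1],[0,0,0],-0.2],[[0,0,0],[0,0,0],-0.2],[[0,0,0],[0,0,0],-0.2]]}}

```text
clock: 21.82
ee_pos: [0.6242, -0.1953, 0.1626]
tcp_rot: [0.753, 0.658, -0.0, -0.0]
wrist_force: [0.4, -0.1, 0.8]
width: 0.603
grip_force: 0.0
```

```bash
python3 -c "
from h import *
snap('top','t5');cores('t5',.012);cores('t5',.072)
plan(.461,.3205,.12,82)"
```

```text
t5 core c(460.9,320.7) size 125x26 yaw 81.7 px [217. 223.]
t5 core c(575.5,362.3) size 126x26 yaw -78.0 px [205. 185.]
t21.88 a 82.28 turn 0.28deg=0.006u shift u x9.762 y-4.669 z0.852 | pos [ 0.6243 -0.1953  0.1626] w0.597 g0.0 [-0.5 -0.1 -0.2] tilt [-0.  0.]
```

Request:
{"name": "jog_arm", "arguments": {"increments": [[[0,0,0],[0.5,-0.2,0],-0.2],[[0,0,0],[0.8,-0.4,0],-0.2],[[0,0,0],[0.9,-0.4,0],-0.2],[[0,0,0],[0.9,-0.4,0],-0.2],[[0,0,0],[0.9,-0.4,0],-0.2],[[0,0,0],[0.9,-0.5,0],-0.2],[[0,0,0],[0.9,-0.5,0],-0.2],[[0,0,0],[0.9,-0.5,0],-0.2],[[0,0,0],[0.9,-0.5,0],-0.2],[[0,0,0],[0.9,-0.4,0],-0.2],[[0,0,0],[0.8,-0.3,0],-0.2],[[0,0,0],[0.4,-0.1,0],-0.2]]}}

```text
clock: 23.38
ee_pos: [0.4593, 0.3182, 0.1626]
tcp_rot: [0.752, 0.659, -0.0, -0.0]
wrist_force: [0.0, 0.4, 1.0]
width: 0.599
grip_force: 0.0
```

Request:
{"name": "jog_arm", "arguments": {"increments": [[[0,0,0],[0,0,0],-0.2],[[0,0,0],[0,0,0],-0.2]]}}

```text
clock: 23.62
ee_pos: [0.4611, 0.3152, 0.1624]
tcp_rot: [0.753, 0.658, -0.0, 0.0]
wrist_force: [-0.2, 0.0, -0.4]
width: 0.596
grip_force: 0.0
```

```bash
python3 -c "
from h import *
snap('wrist','w6');cores('w6',.012)
plan(.461,.3205,.003,82)"
```

```text
w6 core c(460.9,322.4) size 125x26 yaw 81.1 px [315. 171.]
w6 core c(576.3,363.6) size 125x27 yaw -78.3 px [452. 100.]
t23.68 a 82.26 turn 0.26deg=0.006u shift u x0.108 y-0.020 z3.188 | pos [0.4613 0.315  0.1624] w0.602 g0.0 [ 1.  -0.6  0.9] tilt [-0.0002 -0.0005]
```

Request:
{"name": "jog_arm", "arguments": {"increments": [[[0,0,0.01],[0.12,0,0.4],-0.2],[[0,0,0],[0,0,0.6],-0.2],[[0,0,0],[0,0,0.6],-0.2],[[0,0,0],[0,0,0.6],-0.2],[[0,0,0],[0,0,0.5],-0.2],[[0,0,0],[0,0,0.3],-0.2],[[0,0,0],[0,0,0.15],-0.2],[[0,0,0],[0,0,0.04],-0.2],[[0,0,0],[0,0,0],-0.2],[[0,0,0],[0,0,0],-0.2]]}}

```text
clock: 24.92
ee_pos: [0.4625, 0.3223, 0.0041]
tcp_rot: [0.755, 0.655, 0.001, 0.0]
wrist_force: [0.4, -0.5, -0.6]
width: 0.599
grip_force: 0.0
```

Request:
{"name": "jog_arm", "arguments": {"increments": [[[0,0,0],[0,0,0],0.2],[[0,0,0],[0,0,0],1],[[0,0,0],[0,0,0],1],[[0,0,0],[0,0,0],1],[[0,0,0],[0,0,0],1],[[0,0,0],[0,0,0],1],[[0,0,0],[0,0,-0.2],1],[[0,0,0],[0,0,-0.5],1],[[0,0,0],[0,0,-0.7],1],[[0,0,0],[0,0,-0.7],1],[[0,0,0],[0,0,-0.5],1],[[0,0,0],[0,0,-0.2],1]]}}

```text
clock: 26.42
ee_pos: [0.4624, 0.3223, 0.1448]
tcp_rot: [0.755, 0.655, 0.001, 0.0]
wrist_force: [0.1, 0.9, -1.1]
width: 0.304
grip_force: 60.1
```

```bash
python3 -c "
from h import *
plan(.6234,-.1003,.075,-179.5)"
```

```text
t26.43 a 81.89 turn -98.61deg=-2.191u shift u x-3.147 y-8.479 z1.395 | pos [0.4624 0.3223 0.1448] w0.304 g60.1 [ 0.1  0.9 -1.1] tilt [0.0022 0.0012]
```

Request:
{"name": "jog_arm", "arguments": {"increments": [[[0,0,-0.1],[0,0,-0.1],1],[[0,0,-0.19],[0,0,-0.1],1],[[0,0,-0.19],[0,0,0],1],[[0,0,-0.19],[0,0,0],1],[[0,0,-0.19],[0,0,0],1],[[0,0,-0.19],[0,0,0],1],[[0,0,-0.19],[0,0,0],1],[[0,0,-0.19],[0,0,0],1],[[0,0,-0.19],[0,0,0],1],[[0,0,-0.19],[0,0,0],1],[[0,0,-0.19],[0,0,0],1],[[0,0,-0.19],[0,0,0],1]]}}

```text
clock: 27.92
ee_pos: [0.461, 0.3215, 0.1514]
tcp_rot: [-0.006, 1.0, -0.001, -0.001]
wrist_force: [0.5, 0.3, -1.2]
width: 0.303
grip_force: 60.1
```

Request:
{"name": "jog_arm", "arguments": {"increments": [[[0,0,0],[0,-0.3,0],1],[[0,0,0],[0,-0.6,0],1],[[0,0,0],[0,-0.8,0],1],[[0,0,0],[0,-0.9,0],1],[[0,0,0],[0,-0.9,0],1],[[0,0,0],[-0.2,-0.9,0],1],[[0,0,0],[-0.4,-0.9,0],1],[[0,0,0],[-0.6,-0.8,0],1],[[0,0,0],[-0.6,-0.8,0],1],[[0,0,0],[-0.6,-0.6,0],1],[[0,0,0],[-0.4,-0.4,0],1],[[0,0,0],[-0.2,-0.2,0],1]]}}

```text
clock: 29.42
ee_pos: [0.6147, -0.0835, 0.1522]
tcp_rot: [-0.002, 1.0, 0.0, -0.001]
wrist_force: [-0.5, -0.4, -1.7]
width: 0.304
grip_force: 60.1
```

Request:
{"name": "jog_arm", "arguments": {"increments": [[[0,0,0],[0,0,0],1],[[0,0,0],[0,0,0],1]]}}

```text
clock: 29.68
ee_pos: [0.614, -0.0811, 0.1527]
tcp_rot: [-0.004, 1.0, 0.0, -0.001]
wrist_force: [-0.8, 0.5, -0.7]
width: 0.299
grip_force: 60.1
```

```bash
python3 -c "
from h import *
plan(.6234,-.1003,.0635,-179.1)"
```

```text
t29.68 a -179.56 turn -0.46deg=-0.010u shift u x-0.181 y-0.386 z1.785 | pos [ 0.614  -0.0811  0.1527] w0.299 g60.1 [-0.8  0.5 -0.7] tilt [-0.001   0.0005]
```

Request:
{"name": "jog_arm", "arguments": {"increments": [[[0,0,-0.01],[-0.18,-0.38,0],1],[[0,0,0],[0,0,0.3],1],[[0,0,0],[0,0,0.4],1],[[0,0,0],[0,0,0.4],1],[[0,0,0],[0,0,0.4],1],[[0,0,0],[0,0,0.15],1],[[0,0,0],[0,0,0.06],1],[[0,0,0],[0,0,0.04],1],[[0,0,0],[0,0,0],1],[[0,0,0],[0,0,0],1]]}}

```text
clock: 30.92
ee_pos: [0.6245, -0.101, 0.0663]
tcp_rot: [-0.008, 1.0, -0.0, 0.001]
wrist_force: [-0.2, 0.0, -0.5]
width: 0.302
grip_force: 60.1
```

```bash
python3 -c "
from h import *
plan(.6234,-.1003,.063,-179.1)"
```

```text
t30.93 a -179.11 turn -0.01deg=-0.000u shift u x0.022 y0.014 z0.066 | pos [ 0.6245 -0.101   0.0663] w0.302 g60.1 [-0.2  0.  -0.5] tilt [ 0.0012 -0.0004]
```

Request:
{"name": "jog_arm", "arguments": {"increments": [[[0,0,0],[0.02,0.01,0.03],1],[[0,0,0],[0,0,0.02],1],[[0,0,0],[0,0,0],1],[[0,0,0],[0,0,0],0],[[0,0,0],[0,0,0],-0.2],[[0,0,0],[0,0,0],-0.2],[[0,0,0],[0,0,0],-0.2],[[0,0,0],[0,0,-0.3],-0.2],[[0,0,0],[0,0,-0.6],-0.2],[[0,0,0],[0,0,-0.7],-0.2],[[0,0,0],[0,0,-0.5],-0.2],[[0,0,0],[0,0,0],-0.2]]}}

```text
clock: 32.42
ee_pos: [0.6251, -0.1009, 0.1723]
tcp_rot: [-0.008, 1.0, -0.001, 0.003]
wrist_force: [-0.1, 0.9, -0.2]
width: 0.601
grip_force: 0.0
```

Request:
{"name": "jog_arm", "arguments": {"increments": [[[0,0,0.18],[0,0,0],-0.2],[[0,0,0.18],[0,0,0],-0.2],[[0,0,0.18],[0,0,0],-0.2],[[0,0,0.18],[0,0,0],-0.2],[[0,0,0.18],[0,0,0],-0.2],[[0,0,0.18],[0,0,0],-0.2],[[0,0,0.18],[0,0,0],-0.2],[[0,0,0.18],[0,0,0],-0.2],[[0,0,0.18],[0,0,0],-0.2],[[0,0,0.14],[0,0,0],-0.2],[[0,0,0],[0,0,0],-0.2],[[0,0,0],[0,0,0],-0.2]]}}

```text
clock: 33.92
ee_pos: [0.6226, -0.1002, 0.1672]
tcp_rot: [0.631, 0.776, -0.0, -0.001]
wrist_force: [0.2, 0.6, 0.4]
width: 0.603
grip_force: 0.0
```

```bash
python3 -c "
from h import *
snap('top','t7');cores('t7',.012);cores('t7',.072)
plan(.576,.362,.17,101.7)"
```

```text
t7 core c(575.6,362.3) size 126x26 yaw -78.0 px [205. 185.]
t33.98 a 101.75 turn 0.05deg=0.001u shift u x9.243 y0.959 z-0.050 | pos [ 0.6228 -0.1003  0.1675] w0.601 g0.0 [-0.1  0.3  0.1] tilt [-0.0008  0.0002]
```

Request:
{"name": "jog_arm", "arguments": {"increments": [[[0,0,0],[0.3,0.3,-0.4],-0.2],[[0,0,0],[0.6,0.3,-0.3],-0.2],[[0,0,0],[0.9,0.3,0],-0.2],[[0,0,0],[0.9,0.1,0],-0.2],[[0,0,0],[0.9,0,0],-0.2],[[0,0,0],[0.9,0,0],-0.2],[[0,0,0],[0.9,0,0],-0.2],[[0,0,0],[0.9,0,0],-0.2],[[0,0,0],[0.9,0,0],-0.2],[[0,0,0],[0.9,0,0],-0.2],[[0,0,0],[0.8,0,0],-0.2],[[0,0,0],[0.4,0,0],-0.2]]}}

```text
clock: 35.48
ee_pos: [0.5771, 0.3668, 0.2028]
tcp_rot: [0.63, 0.776, -0.0, -0.0]
wrist_force: [0.3, 0.2, 0.5]
width: 0.599
grip_force: 0.0
```

Request:
{"name": "jog_arm", "arguments": {"increments": [[[0,0,0],[0,0,0],-0.2],[[0,0,0],[0,0,0],-0.2]]}}

```text
clock: 35.72
ee_pos: [0.5783, 0.364, 0.2029]
tcp_rot: [0.632, 0.775, -0.0, 0.0]
wrist_force: [0.5, -0.0, -0.5]
width: 0.601
grip_force: 0.0
```

```bash
python3 -c "
from h import *
snap('wrist','w8');cores('w8',.012)
plan(.5757,.362,.004,101.7)"
```

```text
w8 core c(576.4,363.9) size 124x26 yaw -78.3 px [314. 170.]
t35.77 a 101.60 turn -0.10deg=-0.002u shift u x-0.024 y-0.059 z3.980 | pos [0.5784 0.3638 0.203 ] w0.599 g0.0 [-0.5  0.6  0.8] tilt [-0.     -0.0005]
```

Request:
{"name": "jog_arm", "arguments": {"increments": [[[0,0,0],[-0.01,-0.05,0.4],-0.2],[[0,0,0],[0,0,0.7],-0.2],[[0,0,0],[0,0,0.8],-0.2],[[0,0,0],[0,0,0.7],-0.2],[[0,0,0],[0,0,0.6],-0.2],[[0,0,0],[0,0,0.4],-0.2],[[0,0,0],[0,0,0.25],-0.2],[[0,0,0],[0,0,0.1],-0.2],[[0,0,0],[0,0,0.03],-0.2],[[0,0,0],[0,0,0],-0.2],[[0,0,0],[0,0,0],-0.2]]}}

```text
clock: 37.15
ee_pos: [0.5761, 0.3645, 0.0051]
tcp_rot: [0.631, 0.775, 0.001, 0.0]
wrist_force: [0.9, 1.2, -0.3]
width: 0.601
grip_force: 0.0
```

Request:
{"name": "jog_arm", "arguments": {"increments": [[[0,0,0],[0,0,0],0.2],[[0,0,0],[0,0,0],1],[[0,0,0],[0,0,0],1],[[0,0,0],[0,0,0],1],[[0,0,0],[0,0,0],1],[[0,0,0],[0,0,0],1],[[0,0,0],[0,0,-0.2],1],[[0,0,0],[0,0,-0.5],1],[[0,0,0],[0,0,-0.7],1],[[0,0,0],[0,0,-0.8],1],[[0,0,0],[0,0,-0.8],1],[[0,0,0],[0,0,-0.5],1]]}}

```text
clock: 38.65
ee_pos: [0.5757, 0.3643, 0.1813]
tcp_rot: [0.631, 0.775, 0.001, 0.0]
wrist_force: [-1.4, -0.1, -2.3]
width: 0.304
grip_force: 60.1
```

```bash
python3 -c "
from h import *
plan(.6219,-.0053,.075,-179.1)"
```

```text
t38.65 a 101.69 turn -79.21deg=-1.760u shift u x-0.807 y-7.405 z2.126 | pos [0.5757 0.3643 0.1813] w0.304 g60.1 [-1.4 -0.1 -2.3] tilt [0.0016 0.0008]
```

Request:
{"name": "jog_arm", "arguments": {"increments": [[[0,0,-0.18],[0,0,-0.1],1],[[0,0,-0.18],[0,0,-0.2],1],[[0,0,-0.18],[0,0,0],1],[[0,0,-0.18],[0,0,0],1],[[0,0,-0.18],[0,0,0],1],[[0,0,-0.18],[0,0,0],1],[[0,0,-0.18],[0,0,0],1],[[0,0,-0.18],[0,0,0],1],[[0,0,-0.18],[0,0,0],1],[[0,0,-0.14],[0,0,0],1],[[0,0,0],[0,-0.3,0],1],[[0,0,0],[0,-0.6,0],1]]}}

```text
clock: 40.15
ee_pos: [0.5757, 0.3184, 0.1935]
tcp_rot: [-0.007, 1.0, -0.0, -0.0]
wrist_force: [0.0, -0.4, -0.7]
width: 0.304
grip_force: 60.1
```

Request:
{"name": "jog_arm", "arguments": {"increments": [[[0,0,0],[0,-0.8,0],1],[[0,0,0],[0,-0.9,0],1],[[0,0,0],[0,-0.9,0],1],[[0,0,0],[0,-0.9,0],1],[[0,0,0],[0,-0.9,0],1],[[0,0,0],[-0.3,-0.8,0],1],[[0,0,0],[-0.3,-0.7,0],1],[[0,0,0],[-0.2,-0.4,0],1],[[0,0,0],[0,-0.2,0],1],[[0,0,0],[0,0,0],1],[[0,0,0],[0,0,0],1]]}}

```text
clock: 41.52
ee_pos: [0.6208, -0.0042, 0.194]
tcp_rot: [-0.008, 1.0, 0.0, -0.0]
wrist_force: [-0.2, 0.3, -1.5]
width: 0.304
grip_force: 60.1
```

```bash
python3 -c "
from h import *
plan(.6219,-.0053,.0665,-179.1)"
```

```text
t41.52 a -179.06 turn 0.04deg=0.001u shift u x-0.021 y-0.023 z2.550 | pos [ 0.6208 -0.0042  0.194 ] w0.304 g60.1 [-0.2  0.3 -1.5] tilt [-0.0003  0.0005]
```

Request:
{"name": "jog_arm", "arguments": {"increments": [[[0,0,0],[-0.02,-0.02,0.4],1],[[0,0,0],[0,0,0.6],1],[[0,0,0],[0,0,0.6],1],[[0,0,0],[0,0,0.5],1],[[0,0,0],[0,0,0.3],1],[[0,0,0],[0,0,0.1],1],[[0,0,0],[0,0,0.04],1],[[0,0,0],[0,0,0],1],[[0,0,0],[0,0,0],1]]}}

```text
clock: 42.65
ee_pos: [0.6229, -0.0063, 0.0681]
tcp_rot: [-0.008, 1.0, -0.0, 0.001]
wrist_force: [-0.1, 0.2, -0.6]
width: 0.306
grip_force: 60.1
```

Request:
{"name": "jog_arm", "arguments": {"increments": [[[0,0,0],[0,0,0.03],1],[[0,0,0],[0,0,0.03],1],[[0,0,0],[0,0,0],1],[[0,0,0],[0,0,0],0],[[0,0,0],[0,0,0],-0.2],[[0,0,0],[0,0,0],-0.2],[[0,0,0],[0,0,0],-0.2],[[0,0,0],[0,0,-0.3],-0.2],[[0,0,0],[0,0,-0.6],-0.2],[[0,0,0],[0,0,-0.7],-0.2],[[0,0,0],[0,0,-0.7],0.5],[[0,0,0],[0,0,-0.3],1]]}}

```text
clock: 44.15
ee_pos: [0.6237, -0.0063, 0.1982]
tcp_rot: [-0.008, 1.0, -0.0, 0.003]
wrist_force: [0.4, -0.1, 0.6]
width: 0.181
grip_force: 0.0
```

Request:
{"name": "jog_arm", "arguments": {"increments": [[[0,0,0],[0.5,0,0],1],[[0,0,0],[0.8,0,0],1],[[0,0,0],[0.8,0,0],1],[[0,0,0],[0.8,0,0],1],[[0,0,0],[0.5,0,0],1],[[0,0,0],[0,0,0],1]]}}

```text
clock: 44.9
ee_pos: [0.4512, -0.0087, 0.1936]
tcp_rot: [-0.008, 1.0, 0.0, 0.0]
wrist_force: [1.1, 0.3, 0.6]
width: -0.002
grip_force: 0.0
```

```bash
python3 -c "
from h import *
snap('top','t9');cores('t9',.072);cores('t9')
plan(.554,-.2957,.15,-179.1)
cv2.imwrite('pics/t9c.png',cv2.resize(cv2.imread('pics/t9.png')[90:240,200:460],None,fx=3,fy=3,interpolation=cv2.INTER_CUBIC))"
```

```text
t9 core c(621.4,-154.6) size 115x22 yaw -3.8 px [379. 170.]
t9 core c(623.9,-6.8) size 119x22 yaw -0.8 px [327. 169.]
t44.95 a -179.13 turn -0.03deg=-0.001u shift u x-1.947 y-5.769 z0.880 | pos [ 0.4521 -0.0088  0.194 ] w-0.002 g0.0 [1.1 0.4 0.5] tilt [ 0.0007 -0.    ]
```

View pics/t9c.png

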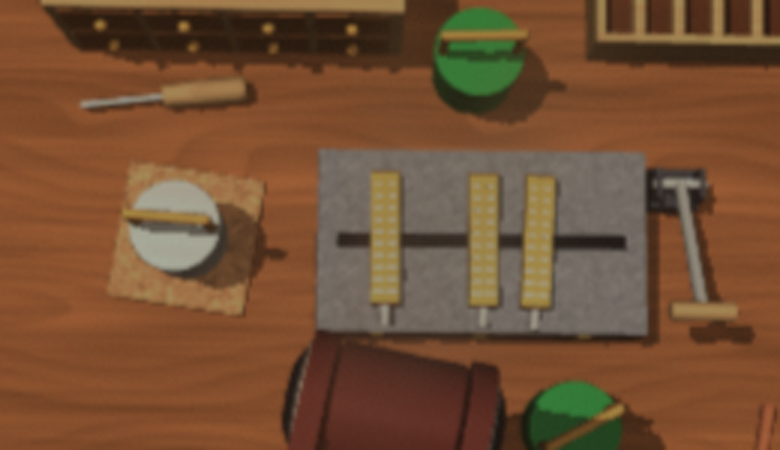

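Placed cores from left to right have buttons at (386,318), (484,320) and (535,322), all towards the robot. The right one was nudged about 40 mm but still lies flat and straight within the limits. The canister is central on the mat. Next, the lever.

Request:
{"name": "jog_arm", "arguments": {"increments": [[[0,0,0],[-0.2,-0.3,0],1],[[0,0,0],[-0.4,-0.6,0],1],[[0,0,0],[-0.4,-0.9,0],1],[[0,0,0],[-0.3,-0.9,0],1],[[0,0,0],[-0.3,-0.9,0],1],[[0,0,0],[-0.2,-0.9,0],1],[[0,0,0],[-0.15,-0.7,0],1],[[0,0,0],[0,-0.5,0],1],[[0,0,0],[0,-0.2,0],1],[[0,0,0],[0,0,0.5],1],[[0,0,0],[0,0,0.2],1],[[0,0,0],[0,0,0],1]]}}

```text
clock: 46.45
ee_pos: [0.5537, -0.3013, 0.1579]
tcp_rot: [-0.008, 1.0, 0.001, -0.001]
wrist_force: [-0.1, 0.9, 0.4]
width: -0.002
grip_force: 0.0
```

```bash
python3 -c "
from h import *
plan(.551,-.302,.13)
snap('wrist','w10')
P=cloud('w10').reshape(-1,3);q=P[(P[:,2]>.11)&(P[:,2]<.14)&(P[:,0]<.57)&(P[:,0]>.53)&(abs(P[:,1]+.296)<.04)];print(q.mean(0),q.min(0),q.max(0))"
```

```text
t46.45 a -179.07 turn -0.00deg=-0.000u shift u x0.055 y-0.013 z0.558 | pos [ 0.5537 -0.3013  0.1579] w-0.002 g0.0 [-0.1  0.9  0.4] tilt [-0.0019  0.0015]
[ 0.55125142 -0.29392803  0.12887816] [ 0.54465995 -0.32437461  0.11778537] [ 0.56685041 -0.26443831  0.13285905]
```

View pics/w10.png

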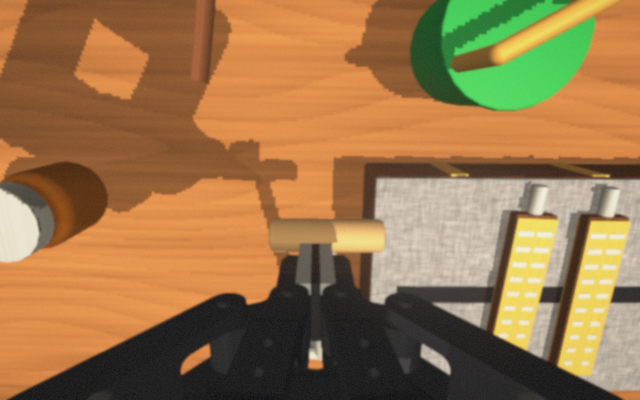

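The closed fingertips at (316,250) stand over the handle bar, which runs from (270,236) to (384,236). Making the first stroke.

Request:
{"name": "jog_arm", "arguments": {"increments": [[[0,0,0],[0,0,0.3],1],[[0,0,0],[0,0,0.3],1],[[0,0,0],[0.05,0,0.3],1],[[0,0,0],[0.06,0,0.3],1],[[0,0,0],[0.06,0,0.3],1],[[0,0,0],[0.05,0,0.3],1],[[0,0,0],[0.03,0,0.25],1],[[0,0,0],[0.01,0,0.15],1],[[0,0,0],[0,0,0.04],1],[[0,0,0],[0,0,0],1],[[0,0,0],[0,0,0],1]]}}

```text
clock: 47.88
ee_pos: [0.5415, -0.3026, 0.0474]
tcp_rot: [-0.008, 1.0, -0.0, 0.0]
wrist_force: [-2.4, 0.5, 4.3]
width: -0.002
grip_force: 2.6
```

Request:
{"name": "jog_arm", "arguments": {"increments": [[[0,0,0],[0,0,0.03],1],[[0,0,0],[0,0,0.03],1],[[0,0,0],[0,0,0],1],[[0,0,0],[0,0,0],1]]}}

```text
clock: 48.38
ee_pos: [0.5416, -0.3026, 0.0445]
tcp_rot: [-0.008, 1.0, -0.0, 0.0]
wrist_force: [-1.9, 1.0, 6.0]
width: 0.002
grip_force: 2.7
```

```bash
python3 -c "
from h import *
plan(.541,-.302,.155)
snap('top','t11')
P=cloud('t11').reshape(-1,3);q=P[(P[:,2]>.02)&(P[:,2]<.06)&(P[:,0]<.56)&(P[:,0]>.52)&(P[:,1]<-.266)&(P[:,1]>-.33)];print(q.max(0),q.min(0),len(q))"
```

```text
t48.38 a -179.12 turn -0.00deg=-0.000u shift u x0.012 y0.012 z-2.211 | pos [ 0.5416 -0.3026  0.0445] w0.002 g2.7 [-1.9  1.   6. ] tilt [ 0.0008 -0.0003]
[ 0.53303351 -0.26625004  0.04561687] [ 0.52720061 -0.279509    0.03140314] 12
```

Request:
{"name": "jog_arm", "arguments": {"increments": [[[0,0,0],[0,0,0.03],1],[[0,0,0],[0,0,0.02],1],[[0,0,0],[0,0,0],1],[[0,0,0],[0,0,0],1]]}}

```text
clock: 48.92
ee_pos: [0.5417, -0.3027, 0.0434]
tcp_rot: [-0.008, 1.0, -0.0, 0.0]
wrist_force: [-4.8, 2.6, 11.4]
width: 0.001
grip_force: 6.1
```

The force jump at z = 0.043 shows the stop. Up and pump again.

Request:
{"name": "jog_arm", "arguments": {"increments": [[[0,0,0],[0,0,-0.2],1],[[0,0,0],[-0.03,0,-0.3],1],[[0,0,0],[-0.05,0,-0.4],1],[[0,0,0],[-0.06,0,-0.4],1],[[0,0,0],[-0.06,0,-0.4],1],[[0,0,0],[-0.05,0,-0.4],1],[[0,0,0],[-0.01,0,-0.3],1],[[0,0,0],[0,0,0],1],[[0,0,0],[0,0,0],1],[[0,0,0],[0,0,0],1]]}}

```text
clock: 50.18
ee_pos: [0.5536, -0.3019, 0.1601]
tcp_rot: [-0.008, 1.0, 0.001, -0.001]
wrist_force: [-0.5, 1.0, 0.3]
width: -0.001
grip_force: 0.0
```

Request:
{"name": "jog_arm", "arguments": {"increments": [[[0,0,0],[0,0,0.3],1],[[0,0,0],[0.01,0,0.4],1],[[0,0,0],[0.05,0,0.4],1],[[0,0,0],[0.06,0,0.4],1],[[0,0,0],[0.06,0,0.4],1],[[0,0,0],[0.05,0,0.3],1],[[0,0,0],[0.03,0,0.15],1],[[0,0,0],[0,0,0.04],1],[[0,0,0],[0,0,0],1],[[0,0,0],[0,0,0],1],[[0,0,0],[0,0,0],1]]}}

```text
clock: 51.55
ee_pos: [0.5427, -0.3025, 0.0436]
tcp_rot: [-0.008, 1.0, -0.0, 0.001]
wrist_force: [0.8, 2.2, 9.1]
width: 0.001
grip_force: 4.7
```

Request:
{"name": "jog_arm", "arguments": {"increments": [[[0,0,0],[0,0,-0.2],1],[[0,0,0],[-0.03,0,-0.3],1],[[0,0,0],[-0.05,0,-0.4],1],[[0,0,0],[-0.06,0,-0.4],1],[[0,0,0],[-0.06,0,-0.4],1],[[0,0,0],[-0.05,0,-0.4],1],[[0,0,0],[-0.01,0,-0.3],1],[[0,0,0],[0,0,0],1],[[0,0,0],[0,0,0],1],[[0,0,0],[0,0,0],1]]}}

```text
clock: 52.8
ee_pos: [0.5536, -0.3019, 0.1607]
tcp_rot: [-0.008, 1.0, 0.001, -0.001]
wrist_force: [-1.0, 0.1, -0.7]
width: 0.001
grip_force: 0.0
```

Request:
{"name": "jog_arm", "arguments": {"increments": [[[0,0,0],[0,0,0.3],1],[[0,0,0],[0.01,0,0.4],1],[[0,0,0],[0.05,0,0.4],1],[[0,0,0],[0.06,0,0.4],1],[[0,0,0],[0.06,0,0.4],1],[[0,0,0],[0.05,0,0.3],1],[[0,0,0],[0.03,0,0.15],1],[[0,0,0],[0,0,0.04],1],[[0,0,0],[0,0,0.01],1],[[0,0,0],[0,0,0],1],[[0,0,0],[0,0,0],1]]}}

```text
clock: 54.18
ee_pos: [0.5426, -0.3025, 0.0436]
tcp_rot: [-0.008, 1.0, -0.0, 0.001]
wrist_force: [0.4, 1.9, 9.5]
width: 0.001
grip_force: 4.7
```

Request:
{"name": "jog_arm", "arguments": {"increments": [[[0,0,0],[0,0,-0.2],1],[[0,0,0],[-0.03,0,-0.3],1],[[0,0,0],[-0.05,0,-0.4],1],[[0,0,0],[-0.06,0,-0.4],1],[[0,0,0],[-0.06,0,-0.4],1],[[0,0,0],[-0.05,0,-0.4],1],[[0,0,0],[-0.01,0,-0.3],1],[[0,0,0],[0,0,0],1],[[0,0,0],[0,0,0],1],[[0,0,0],[0,0,0],1]]}}

```text
clock: 55.42
ee_pos: [0.5536, -0.3018, 0.1606]
tcp_rot: [-0.008, 1.0, 0.001, -0.001]
wrist_force: [0.2, -0.3, 0.0]
width: -0.002
grip_force: 0.0
```

Request:
{"name": "jog_arm", "arguments": {"increments": [[[0,0,0],[0,0,0.3],1],[[0,0,0],[0.01,0,0.4],1],[[0,0,0],[0.05,0,0.4],1],[[0,0,0],[0.06,0,0.4],1],[[0,0,0],[0.06,0,0.4],1],[[0,0,0],[0.05,0,0.3],1],[[0,0,0],[0.03,0,0.15],1],[[0,0,0],[0,0,0.04],1],[[0,0,0],[0,0,0],1],[[0,0,0],[0,0,0],1],[[0,0,0],[0,0,0],1]]}}

```text
clock: 56.8
ee_pos: [0.5426, -0.3025, 0.0438]
tcp_rot: [-0.008, 1.0, -0.0, 0.001]
wrist_force: [1.8, 1.3, 7.0]
width: 0.003
grip_force: 3.9
```

Request:
{"name": "jog_arm", "arguments": {"increments": [[[0,0,0],[0,0,-0.2],1],[[0,0,0],[-0.03,0,-0.3],1],[[0,0,0],[-0.05,0,-0.4],1],[[0,0,0],[-0.06,0,-0.4],1],[[0,0,0],[-0.06,0,-0.4],1],[[0,0,0],[-0.05,0,-0.4],1],[[0,0,0],[-0.01,0,-0.4],1],[[0,0,0],[0,0,-0.5],1],[[0,0,0],[0.5,0.3,-0.5],1],[[0,0,0],[0.8,0.3,0],1],[[0,0,0],[0.5,0.2,0],1],[[0,0,0],[0,0,0],1]]}}

```text
clock: 58.3
ee_pos: [0.4625, -0.2632, 0.2178]
tcp_rot: [-0.007, 1.0, 0.0, -0.0]
wrist_force: [0.0, 0.9, -0.0]
width: -0.002
grip_force: 0.0
```

```bash
python3 -c "
from h import *
plan(.4,-.3,.2)
snap('top','t12');cores('t12',.072);cores('t12')
cv2.imwrite('pics/t12c.png',cv2.resize(cv2.imread('pics/t12.png')[90:260,190:460],None,fx=2.9,fy=2.9,interpolation=cv2.INTER_CUBIC))"
```

```text
t58.30 a -179.15 turn -0.00deg=-0.000u shift u x1.260 y-0.718 z0.356 | pos [ 0.4625 -0.2632  0.2178] w-0.002 g0.0 [ 0.   0.9 -0. ] tilt [-0.0003  0.    ]
t12 core c(620.9,-154.6) size 114x23 yaw -3.7 px [379. 170.]
```

View pics/t12c.png

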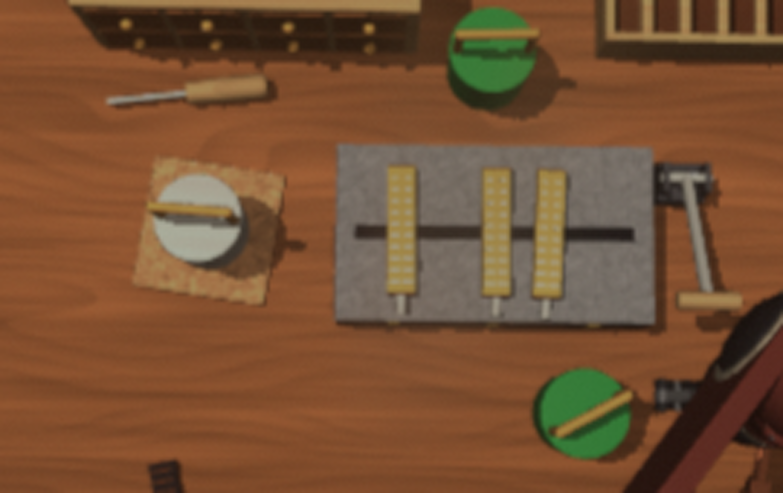

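The final picture shows the canister on the mat at (198,222), three cores flat across the slot with buttons at (401,305), (496,307) and (546,308), the lever up with its handle at (710,300), and the arm clear.

```bash
python3 -c "
from rig import bot
print(bot.hand_in())"
```

```text
the job is handed in; nothing more can be done
None
```

I handed the job in with the canister upright on the middle of the mat, the three cores present flat across the slot with buttons towards the robot, and the lever back up after four full strokes; one core shifted about 40 mm after placing but stayed within limits, and the hand-in gave no verdict.

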